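# Wedge the rocking pet scale

### The job

The pet scale rocks because its screw foot, at one corner, does not reach the table. Push the wooden wedge, thin end first, under that foot until the scale no longer rocks, without jacking the scale out of level, shoving it away or hitting anything else; slide the wedge along the table, never pick it up. Then press down firmly (about 10 N) with a fingertip on the steel pan above that foot to prove that it stands firm, and finish while still pressing.

Things in the scene. Friction and masses are not known exactly. Their poses are not given: they have to be found in the camera images.
- scale: Low white pet scale, about 4 kg, loose. Housing 240 mm (its x) by 320 mm (its y), underside 30 mm and steel pan top 72 mm above the table; a grey console (50 x 130 mm, top at 80 mm) juts from its +x side. Origin on the table under the housing's middle, z up. Four domed rubber feet, 24 mm diameter, centred at (+-95, +-135) mm; three stand on the table, the screw foot does not.
- footplace (a point): Point of the scale on the axis of its screw foot (x = -95, y = -135 mm, near the scale's -y side, which is open to the wedge), at table level when the scale is level, as at the start. The foot's flat underside then hangs 4 to 11 mm (how much is not told) above this point; the foot is rigid and does not turn or slide. Axes as the scale's.
- corner (a point): Point on the top of the steel pan, 72 mm above point footplace; axes as the scale's. A press of about 2 to 5 N here tips the unwedged scale about the diagonal through the two neighbouring feet until the screw foot meets the table (1.5 to 4 degrees, this point sinks 4 to 11 mm); let go, it tips back level.
- wedge: Wooden wedge, loose, about 0.12 kg, flat on the table, thin end roughly towards the screw foot: 120 mm long (its x), 60 mm wide. Thin end 3 mm high at x = +60, rising evenly to the upright flat back, 22 mm high, at x = -60 mm. Origin mid-underside, z up. Slides with about 1 N; under the foot it jams by friction, does not slip back, and the push rises to 5 N and more when snug.
- weight: Steel test weight, 34 mm diameter, 48 mm tall, 0.2 kg, standing on the scale's pan in its +x, +y quarter; leave it standing. Origin at the centre of its underside.
- pillbottle: Amber glass jar, 40 mm diameter, 75 mm tall, standing on the table by the scale's -y side; leave it alone. Origin at the centre of its underside.
- block: Plain rectangular wooden block, 70 x 40 x 20 mm, lying flat on the robot's side of the wedge; not a wedge, leave it alone. Origin at the centre of its underside.
- penlight: Aluminium penlight, a rod of 14 mm diameter and 120 mm long, lying along its x; leave it alone. Origin at the middle of its underside.
- taperoll: Roll of paper tape, 70 mm outer diameter, 25 mm tall, lying flat; leave it alone. Origin at the centre of its underside.
- dish: Round steel dish, 120 mm diameter, 35 mm tall, on the table; leave it alone. Origin at the centre of its underside.
- dropbottle: White dropper bottle, 36 mm diameter, 90 mm tall, standing; leave it alone. Origin at the centre of its underside.
Not all that is in view belongs to the job. What is shaped like the wedge but yellow is not meant.

How it is judged:
At the end, for the whole second after the job is handed in: A fingertip presses the scale with over 5 N within 70 mm of the point above the screw foot; the wedge, flat, still and untouched by the fingers, bears over 2.5 N; the scale is still, under 0.012 rad out of level and within 30 mm of its start; the weight stands (contact force between the fingers and scale above 5 N and horizontal distance between the grasp point and corner below 0.07 m and contact force between wedge and scale above 2.5 N and angle between scale's own z axis and vertical below 0.012 rad and contact force between the fingers and wedge below 0.5 N and height (world z) of wedge below 0.005 m and linear speed of each of scale, wedge below 0.01 m/s and distance of scale from where it was at the start of the episode below 0.03 m and angle between weight's own z axis and vertical below 0.1 rad); the arm keeps its last pose, push and grip.
It fails at once if the wedge is lifted off the table (height (world z) of wedge above 0.02 m).
It fails at once if the scale is shoved away or lifted (distance of scale from where it was at the start of the episode above 0.03 m or angle between scale's own z axis and vertical above 0.14 rad).
It fails at once if the scale is pressed far too hard (contact force between the fingers and scale above 50 N).
It fails at once if the weight is knocked over or pushed about (angle between weight's own z axis and vertical above 0.3 rad or distance of weight from where it was at the start of the episode above 0.04 m).
It fails at once if a bystander is knocked or moved (distance of any of pillbottle, block, penlight, taperoll, dish, dropbottle from where it was at the start of the episode above 0.03 m).
It also fails if it takes over 48 s, if anything falls off the work surface, if the arm or the gripper's body presses on something with over 40 N, if the wrist force passes 120 N, or if a joint passes its speed limit or range.

### The arm

A 7-joint arm with a two-finger parallel gripper is mounted at the origin on the work surface. World frame = base frame: x ahead of the robot, y to its left, z up, the work surface at z = 0. Lengths are in m, angles in rad, forces in N, time in s.
With the tool pointing down it reaches from about 0.425 to 1.025 m from the base axis. Payload 9.4 kg.
Tool frame: the origin (TCP) lies on the centre line of the jaws, within the pads' length; the fingertips stand 14 mm ahead of it and the grasp point (between the pads) lies 5 mm behind it; z points along the fingers, y is the line along which they close (so a half turn about z gives the same grasp; the last joint's range is limited). The gripper opens to 85 mm and grips with 20 to 120 N. Pads are 22 mm wide; open, the fingers measure 114 mm over their backs; the gripper's body (76 mm by 85 mm) begins 54 mm behind the grasp point. The pads swing forward as they close: fully open they stand 13 mm farther back than shut.
Start: joints at [1.245, 0.599, -0.003, 1.599, 0.002, 0.943, -0.08], TCP at [0.179, -0.703, 0.245] pointing down, gripper open.
Joint ranges: [-2.57, 2.57], [-0.35, 1.97], [-1.29, 1.29], [0.11, 2.56], [-1.05, 4.19], [0.11, 1.86], [-2.63, 2.63]. Speed limits (rad/s): [2.22, 2.22, 3.01, 3.01, 3.14, 3.14, 3.14].

### API

Orientations are given as a unit quaternion [w, x, y, z].
In Python, from plant import manip gives the robot as it stands. The module is installed in compiled form; this text tells all that it offers.
- The arm moves only by the tool servo_tool, never from a script. Its argument "deltas" is a list that holds one entry, the list of rows, each a list of 7 numbers: the shift along the world's x, y, z in mm, then the turn, a rotation vector about the world's x, y, z in degrees, then the opening, from 0 (shut) to 1 (fully open). A call has 1 to 12 rows; each row is the pose to reach, as a shift and turn from the pose commanded when the call began; what a row does not reach only later rows make up. A row lasts 1/8 s, in which the tool goes at most 62.5 mm and 10.7 degrees, less where a joint would pass 70% of its speed; a pose out of reach is approached as far as the arm can. A call with a gripper value outside its range is refused whole. The fingers move at their own pace and stop on an object; the grip force is fixed at half the most. Time passes only in rows, so rows that repeat a pose let the fingers close. It gives the time, the measured TCP pose, the force, the opening and the grip force at its end, in the units of the state.
- manip.observe(): the state, without advancing time (a new reading comes with each control period).
- manip.snapshot(name): name is "scene" or "top"; returns a dict with "color" (420x560x3 uint8, blue, green, red), "depth" (420x560 float32, m along the optical axis (not along the pixel's ray), 0 where there is no reading), "fov_y" (degrees; the focal length in pixels is half the picture's height over the tangent of half this angle, whatever the lens; pixels are square), "cx", "cy" (the principal point, pixels), "view" (4x4, takes a point from world to camera coordinates). Camera axes: x right, y down, z forward; pixel columns grow to the right and rows downward; lengths in m; the calibration is good to about 2 mm. A picture is of the moment at which its call begins.
- manip.hand_in(): hands the job in; it is judged then, once.
The state is a dict: "time_s": time; "joints": joint angles; "qvel": joint speeds; "effort": joint torques, N m; "tool_pos": TCP position; "eef_rot": TCP orientation; "force": force on the tool from outside, world axes, zero at the start; "ft_torque": the same for the moment, N m; "grip_width": finger opening in m; "gripper_force": force on a finger pad.
Only numpy, scipy, OpenCV 4.12 (cv2) and the standard library are available. Lean on these libraries where they do the work, as an engineer would, in place of code of your own. Each camera call takes 0.05 s, during which the arm holds its last target. There are 200 camera calls.

## Working session

There is one attempt and no reset: what is moved stays moved. The work goes in short steps, Python scripts to look and compute and a tool call to move; the robot and the scene stay as the last step left them, time stands still between calls to the robot, and variables do not carry over. Pictures are saved under pics/ and viewed, at most 10 in all, crops included, and the job is handed in when it is done.

Besides the shell and the picture viewer there is one more tool, called after "Emit:" as name(argument=value, ...), one argument or row to a line, values as JSON. servo_tool: Moves the arm, as the interface text tells. Its arguments: {"type":"object","properties":{"deltas":{"type":"array","items":{"type":"array","items":{"type":"array","items":{"type":"number"}}}}},"required":["deltas"]}

```bash
mkdir -p pics; cat > h.py <<'E'
import numpy as np, cv2
from plant import manip
def snap(n,tag):
    s=manip.snapshot(n); cv2.imwrite(f'pics/{tag}.png',s['color']); np.savez(f'{tag}.npz',**s); return s
def load(tag): return np.load(f'{tag}.npz')
def world(s,u,v,z=None):
    f=210/np.tan(np.radians(float(s['fov_y']))/2); V=np.linalg.inv(s['view'])
    r=np.array([(u-s['cx'])/f,(v-s['cy'])/f,1.])
    if z is None: d=float(s['depth'][int(round(v)),int(round(u))])
    else: d=(z-V[2,3])/(V[:3,:3]@r)[2]
    return V[:3,:3]@(r*d)+V[:3,3]
E
python3 - <<'E'
from h import *
a=snap('top','top0');b=snap('scene','sc0')
for s in(a,b): print(s['fov_y'],s['cx'],s['cy'],np.linalg.inv(s['view'])[:3].round(3).tolist())
o=manip.observe();print(o['tool_pos'],o['eef_rot'],o['force'],o['grip_width'],o['time_s'])
E
```

```text
48.8584793002867 276.5327876159112 216.1663423828581 [[-0.018, -0.988, 0.155, 0.322], [-1.0, 0.017, -0.011, 0.019], [0.008, -0.155, -0.988, 1.41]]
45.8030838294396 279.66070195401306 206.22923231416644 [[-0.847, 0.376, -0.376, 1.051], [0.532, 0.6, -0.597, 0.801], [0.001, -0.705, -0.709, 1.006]]
[ 0.1784076  -0.70227544  0.24451511] [-6.95758345e-04  9.92267685e-01  1.24114191e-01 -1.58226694e-04] [-0.19297456  0.87304087  1.35103432] 0.08488780784970003 0.1
```

View pics/top0.png

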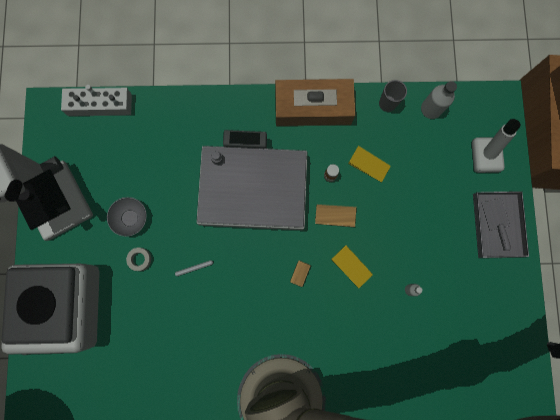

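View pics/sc0.png

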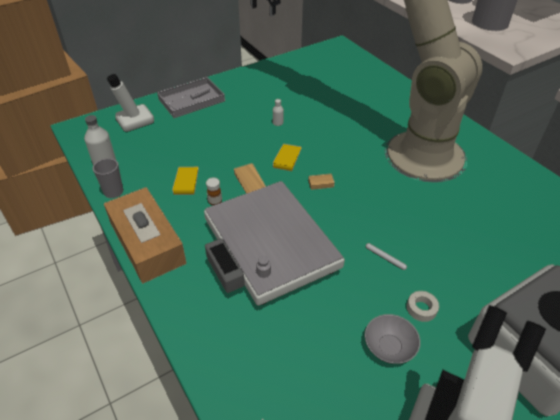

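Top view: the wood pieces are at (336,215), beside the scale's -y side, and (300,273), the short block. The yellow wedge-shaped pieces are at (370,163) and (352,266). The wedge is the wood piece at (336,215). The scale's console points to +x world, so the screw foot is at the pan's lower-right corner, about (304,229). Next is a close crop to check this.

```bash
python3 - <<'E'
from h import *
a=load('top0');b=load('sc0')
c=cv2.resize(a['color'][135:295,190:390],None,fx=4,fy=3.75,interpolation=cv2.INTER_CUBIC)
c=cv2.resize(a['color'][140:290,190:390],(800,600),interpolation=cv2.INTER_CUBIC);cv2.imwrite('pics/c1.png',c)
c=cv2.resize(b['color'][150:300,190:390],(800,600),interpolation=cv2.INTER_CUBIC);cv2.imwrite('pics/c2.png',c)
for u in range(312,362,3): print(u,world(a,u,215).round(4), a['color'][215,u])
E
```

```text
312 [ 0.545  -0.1063 -0.0008] [66 87 30]
315 [ 0.5447 -0.1155  0.    ] [64 89 48]
318 [ 0.5435 -0.124   0.0068] [ 62 100 125]
321 [ 0.5431 -0.1331  0.0084] [ 63  99 125]
324 [ 0.543  -0.1424  0.0079] [ 61  98 124]
327 [ 0.5438 -0.1523  0.0023] [ 61  99 125]
330 [ 0.5418 -0.1601  0.014 ] [ 60  97 124]
333 [ 0.5409 -0.1687  0.0184] [ 60 100 126]
336 [ 0.5422 -0.1791  0.0095] [ 63 101 127]
339 [ 0.5419 -0.1882  0.0099] [ 62 100 127]
342 [ 0.5404 -0.196   0.0191] [ 63 102 126]
345 [ 0.5406 -0.2056  0.0168] [ 64 103 128]
348 [ 0.5405 -0.2148  0.0162] [ 65 103 129]
351 [ 0.5398 -0.2234  0.0199] [ 63 102 126]
354 [ 0.5397 -0.2326  0.0196] [ 64 102 126]
357 [ 0.5428 -0.2457 -0.0017] [63 87 29]
360 [ 0.5423 -0.2546  0.0007] [65 87 31]
```

View pics/c1.png

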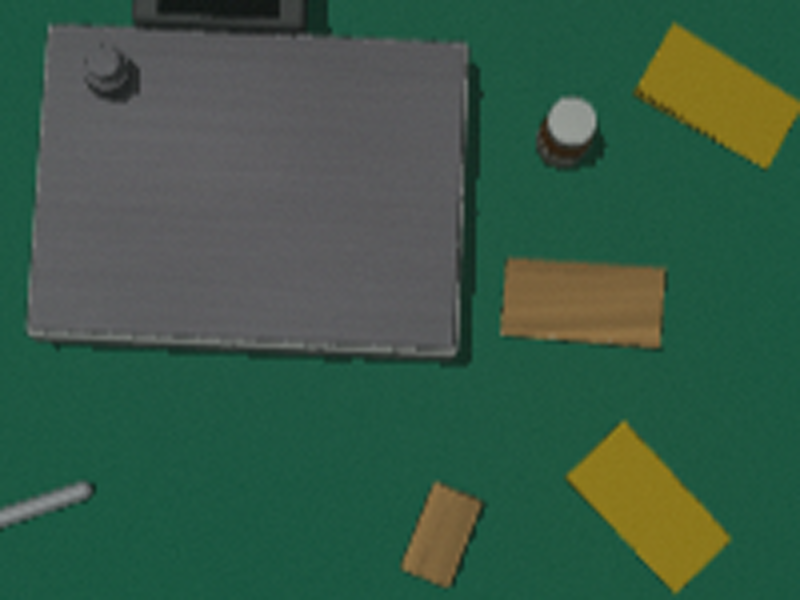

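View pics/c2.png

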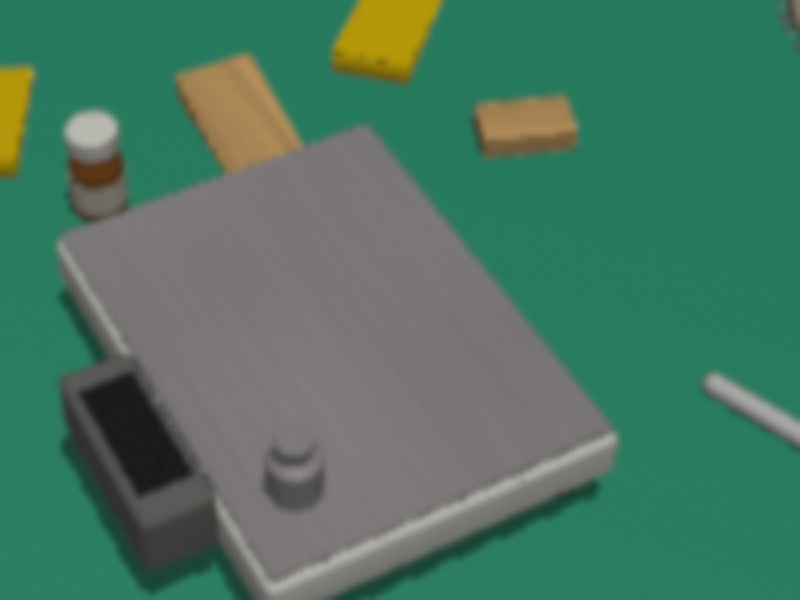

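The close crop confirms it. The wedge is the wood-grained piece at crop corners (508,259), (665,267), (661,347) and (502,335), its height rising to the right, with its back on the -y side. The jar is at crop (570,125). The block lies at (442,535).

```bash
python3 - <<'E'
from h import *
a=load('top0')
g=lambda x,y,z:world(a,190+(x+.5)/4-.5,140+(y+.5)/4-.5,z)
P=[g(*p,.072)[:2] for p in((50,25),(468,44),(456,348),(30,332))]
P=np.array(P);print('pan',P.round(4).tolist(),[np.linalg.norm(P[i]-P[i-1]).round(4) for i in range(4)])
c=P.mean(0); ex=(P[0]+P[1]-P[2]-P[3]);ex/=np.linalg.norm(ex); ey=(P[0]+P[3]-P[1]-P[2]);ey/=np.linalg.norm(ey)
ang=(np.arctan2(ex[1],ex[0])+np.arctan2(-ey[0],ey[1]))/2
R=np.array([[np.cos(ang),-np.sin(ang)],[np.sin(ang),np.cos(ang)]])
print('scale',c,np.degrees(ang),np.degrees(np.arctan2(ex[1],ex[0])),np.degrees(np.arctan2(-ey[0],ey[1])),'foot',c+R@[-.095,-.135])
W=np.array([g(508,259,.003),g(502,335,.003),g(661,347,.022),g(665,267,.022)])[:,:2]
print('wedge',W.round(4).tolist(),[np.linalg.norm(W[i]-W[i-1]).round(4) for i in range(4)])
d=(W[0]+W[1]-W[2]-W[3]);print('wc',W.mean(0),'yaw',np.degrees(np.arctan2(d[1],d[0])), 'scale in yaw',np.degrees(ang)+90)
print('jar',g(571,122,.075),'block',g(442,535,.02))
# depth check pan
for u,v in((230,190),(290,215),(290,160),(215,215)): print(world(a,u,v).round(4))
# edges of wedge via color mask
m=cv2.inRange(a['color'],(40,85,105),(80,115,145));m[:,:310]=0;m[:200]=0;m[235:]=0;
cn=max(cv2.findContours(m,0,1)[0],key=cv2.contourArea);print(cv2.minAreaRect(cn))
E
```

```text
pan [[0.7487, 0.2233], [0.7291, -0.0895], [0.4996, -0.0743], [0.5166, 0.2363]] [np.float64(0.2325), np.float64(0.3135), np.float64(0.23), np.float64(0.3111)]
scale [0.62351719 0.07394182] -3.432420247110131 -3.4979311644627282 -3.3669093297575334 foot [ 0.520605   -0.05512824]
wedge [[0.5775, -0.1212], [0.5182, -0.1148], [0.5043, -0.2333], [0.5658, -0.2391]] [np.float64(0.1184), np.float64(0.0596), np.float64(0.1193), np.float64(0.0618)]
wc [ 0.5414559  -0.17707938] yaw 83.83959892898423 scale in yaw 86.56757975288987
jar [ 0.66703232 -0.16416974  0.075     ] block [ 0.36588471 -0.0636533   0.02      ]
[0.6122 0.1401 0.0728]
[ 0.535  -0.0354  0.0699]
[ 0.7015 -0.0391  0.0701]
[0.5385 0.1844 0.071 ]
((335.19287109375, 215.29949951171875), (39.328369140625, 18.95171546936035), 4.085616588592529)
```

Scale yaw is -3.4° and the foot is at (0.521, -0.055). The wedge centre is at (0.541, -0.177), yaw 84°, so its line misses the foot by about 34 mm. I'll grip it across its width near the back, slide and turn it into line, release, then push from behind.

Emit:
servo_tool(
  deltas=[
    [[60,80,-5,0,0,10,1],[100,130,-15,0,0,20,1],[150,190,-25,0,0,30,1],[190,250,-35,0,0,40,1],[230,310,-45,0,0,50,1],[270,370,-45,0,0,60,1],[310,430,-45,0,0,69.6,1],[359,496,-45,0,0,69.6,1],[359,496,-85,0,0,69.6,1],[359,496,-145,0,0,69.6,1],[359,496,-145,0,0,69.6,1],[359,496,-145,0,0,69.6,1]],
  ],
)

```text
time_s: 1.6
tool_pos: [0.5372, -0.2044, 0.0982]
eef_rot: [-0.002, 0.743, 0.67, -0.001]
force: [-0.2, 0.5, 0.4]
grip_width: 0.0853
gripper_force: 0.0
```

Emit:
servo_tool(
  deltas=[
    [[0,0,-45,0,0,0,1],[0,0,-70,0,0,0,1],[0,0,-82,0,0,0,1],[0,0,-82,0,0,0,1],[0,0,-82,0,0,0,0.75],[0,0,-82,0,0,0,0.6],[0,0,-82,0,0,0,0.6],[0,0,-82,0,0,0,0.6]],
  ],
)

```text
time_s: 2.6
tool_pos: [0.5379, -0.2072, 0.0199]
eef_rot: [0.001, 0.744, 0.668, 0.0]
force: [-1.7, 0.4, 9.8]
grip_width: 0.0582
gripper_force: 62.4
```

Emit:
servo_tool(
  deltas=[
    [[-4,2,1,0,0,1.5,0.6],[-8,5,1,0,0,3,0.6],[-12,8,1,0,0,4.5,0.6],[-16,12,1,0,0,6,0.6],[-16,12,1,0,0,6,0.6],[-16,12,1,0,0,6,0.6]],
  ],
)

```text
time_s: 3.35
tool_pos: [0.5221, -0.1944, 0.02]
eef_rot: [0.001, 0.707, 0.707, 0.0]
force: [1.7, -0.4, 7.9]
grip_width: 0.0578
gripper_force: 65.1
```

```bash
python3 - <<'E'
from h import *
a=snap('top','top1');b=snap('scene','sc1')
c=[cv2.resize(s['color'][y:y+120,x:x+160],(640,480),interpolation=cv2.INTER_CUBIC) for s,x,y in((a,230,140),(b,200,120))]
c=np.hstack(c);cv2.imwrite('pics/c3.png',cv2.resize(c,(800,300),interpolation=cv2.INTER_AREA))
print(manip.observe()['force'],manip.observe()['tool_pos'])
E
```

```text
[0.48241345 0.27675137 8.75533512] [ 0.52209929 -0.19445551  0.01998162]
```

View pics/c3.png

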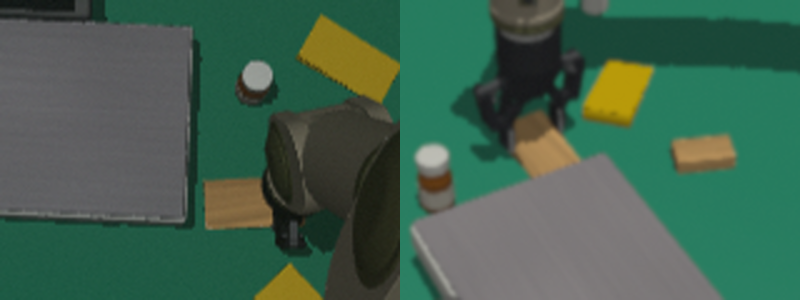

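The wedge is now square (yaw 90°), with its thin end in the left half of the crop at (204,205), about world x 0.523, in line with the foot. I'll slide it 30 mm forward, release it and go behind.

Emit:
servo_tool(
  deltas=[
    [[-1,8,0,0,0,0,0.6],[-1,16,0,0,0,0,0.6],[-1,24,0,0,0,0,0.6],[-1,30,0,0,0,0,0.6],[-1,30,0,0,0,0,0.6],[-1,30,0,0,0,0,0.8],[-1,30,0,0,0,0,0.8],[-1,30,0,0,0,0,0.8],[-1,30,30,0,0,0,0.8],[-1,30,60,0,0,0,0.8],[-1,0,70,0,0,0,0.5],[-1,-45,70,0,0,0,0]],
  ],
)

```text
time_s: 4.95
tool_pos: [0.5214, -0.2393, 0.0904]
eef_rot: [0.001, 0.707, 0.707, 0.001]
force: [0.6, -0.0, -0.1]
grip_width: 0.0326
gripper_force: 0.0
```

Emit:
servo_tool(
  deltas=[
    [[0,0,0,0,0,0,0],[0,0,0,0,0,0,0],[0,0,-30,0,0,0,0],[0,0,-50,0,0,0,0],[0,0,-65,0,0,0,0],[0,0,-66,0,0,0,0],[0,0,-66,0,0,0,0]],
  ],
)

```text
time_s: 5.82
tool_pos: [0.5208, -0.2393, 0.0236]
eef_rot: [0.0, 0.708, 0.706, 0.0]
force: [0.6, 0.2, 0.2]
grip_width: 0.0001
gripper_force: 0.0
```

```bash
python3 - <<'E'
from h import *
a=snap('top','top2');b=snap('scene','sc2')
c=[cv2.resize(s['color'][y:y+120,x:x+160],(640,480),interpolation=cv2.INTER_CUBIC) for s,x,y in((a,230,140),(b,200,120))]
c=np.hstack(c);cv2.imwrite('pics/c4.png',cv2.resize(c,(800,300),interpolation=cv2.INTER_AREA))
print(manip.observe()['force'],manip.observe()['tool_pos'])
E
```

```text
[-0.54306167 -0.05722715  0.45652364] [ 0.52091245 -0.23969998  0.02395143]
```

View pics/c4.png

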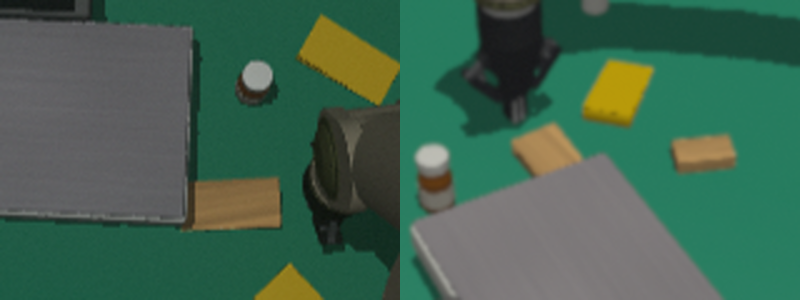

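The wedge lies straight in line (left crop, back edge at (280,179)-(280,229)) and the shut fingertips are behind its middle. Now I push and watch the force.

Emit:
servo_tool(
  deltas=[
    [[0,10,0,0,0,0,0],[0,20,0,0,0,0,0],[0,28,0,0,0,0,0],[0,32,0,0,0,0,0],[0,35,0,0,0,0,0],[0,38,0,0,0,0,0],[0,41,0,0,0,0,0],[0,44,0,0,0,0,0],[0,46,0,0,0,0,0]],
  ],
)

```text
time_s: 7.05
tool_pos: [0.5205, -0.1936, 0.0233]
eef_rot: [0.0, 0.708, 0.706, -0.0]
force: [0.2, -1.5, 1.0]
grip_width: -0.0001
gripper_force: 0.6
```

Emit:
servo_tool(
  deltas=[
    [[0,2,0,0,0,0,0],[0,4,0,0,0,0,0],[0,6,0,0,0,0,0]],
  ],
)

```text
time_s: 7.42
tool_pos: [0.5205, -0.1876, 0.0233]
eef_rot: [0.0, 0.708, 0.706, -0.0]
force: [0.2, -0.5, 1.4]
grip_width: 0.0007
gripper_force: 0.7
```

Emit:
servo_tool(
  deltas=[
    [[0,2,0,0,0,0,0],[0,4,0,0,0,0,0],[0,6,0,0,0,0,0]],
  ],
)

```text
time_s: 7.8
tool_pos: [0.5205, -0.1816, 0.0233]
eef_rot: [0.0, 0.708, 0.706, -0.0]
force: [-0.3, -1.1, 1.1]
grip_width: -0.0003
gripper_force: 0.7
```

Emit:
servo_tool(
  deltas=[
    [[0,2,0,0,0,0,0],[0,4,0,0,0,0,0],[0,5,0,0,0,0,0]],
  ],
)

```text
time_s: 8.18
tool_pos: [0.5205, -0.1765, 0.0233]
eef_rot: [-0.0, 0.708, 0.706, -0.0]
force: [-0.2, -0.9, 1.4]
grip_width: -0.0002
gripper_force: 0.7
```

Emit:
servo_tool(
  deltas=[
    [[0,2,0,0,0,0,0],[0,4,0,0,0,0,0],[0,5,0,0,0,0,0]],
  ],
)

```text
time_s: 8.55
tool_pos: [0.5205, -0.1715, 0.0233]
eef_rot: [-0.0, 0.708, 0.706, -0.0]
force: [-0.2, -0.9, 1.3]
grip_width: -0.0
gripper_force: 0.7
```

Emit:
servo_tool(
  deltas=[
    [[0,2,0,0,0,0,0],[0,4,0,0,0,0,0],[0,4,0,0,0,0,0]],
  ],
)

```text
time_s: 8.93
tool_pos: [0.5205, -0.1673, 0.0233]
eef_rot: [-0.0, 0.708, 0.706, 0.0]
force: [0.2, -0.5, -0.0]
grip_width: 0.0
gripper_force: 0.0
```

Emit:
servo_tool(
  deltas=[
    [[0,2,0,0,0,0,0],[0,3,0,0,0,0,0],[0,4,0,0,0,0,0]],
  ],
)

```text
time_s: 9.3
tool_pos: [0.5205, -0.1636, 0.0232]
eef_rot: [-0.0, 0.708, 0.706, -0.0]
force: [-0.4, -1.3, 0.6]
grip_width: -0.0001
gripper_force: 0.4
```

Emit:
servo_tool(
  deltas=[
    [[0,2,0,0,0,0,0],[0,3,0,0,0,0,0]],
  ],
)

```text
time_s: 9.55
tool_pos: [0.5205, -0.161, 0.0233]
eef_rot: [0.0, 0.708, 0.706, -0.0]
force: [0.4, -3.3, 0.1]
grip_width: -0.0
gripper_force: 1.8
```

Emit:
servo_tool(
  deltas=[
    [[0,1,0,0,0,0,0],[0,2,0,0,0,0,0]],
  ],
)

```text
time_s: 9.8
tool_pos: [0.5205, -0.1595, 0.0233]
eef_rot: [0.0, 0.708, 0.706, -0.0]
force: [0.0, -5.7, -0.6]
grip_width: 0.0006
gripper_force: 3.2
```

Emit:
servo_tool(
  deltas=[
    [[0,1,0,0,0,0,0]],
  ],
)

```text
time_s: 9.93
tool_pos: [0.5205, -0.1589, 0.0233]
eef_rot: [0.0, 0.708, 0.706, -0.0]
force: [-0.1, -6.5, 0.2]
grip_width: 0.0001
gripper_force: 3.9
```

Emit:
servo_tool(
  deltas=[
    [[0,1,0,0,0,0,0],[0,2,0,0,0,0,0]],
  ],
)

```text
time_s: 10.18
tool_pos: [0.5204, -0.1577, 0.0234]
eef_rot: [0.001, 0.709, 0.706, -0.001]
force: [0.0, -10.0, 0.5]
grip_width: -0.0001
gripper_force: 5.2
```

```bash
python3 - <<'E'
from h import *
a=snap('top','top3')
a0=load('top0')
# scale tilt/shift: fit plane to pan depth before/after
for s in(a0,a):
    pts=np.array([world(s,u,v) for u in range(232,300,3) for v in range(165,222,3)])
    A=np.c_[pts[:,:2],np.ones(len(pts))];k=np.linalg.lstsq(A,pts[:,2],rcond=None)[0];print(k.round(4))
cv2.imwrite('pics/c5.png',cv2.resize(a['color'][140:290,190:390],(800,600),interpolation=cv2.INTER_CUBIC))
print(manip.observe()['force'],manip.observe()['tool_pos'])
E
```

```text
[-0.6165 -0.0235  0.4512]
[ 0.0024 -0.0001  0.0709]
[-4.62867292e-01 -9.66003256e+00 -6.90516831e-03] [ 0.52041838 -0.15757623  0.02337683]
```

View pics/c5.png

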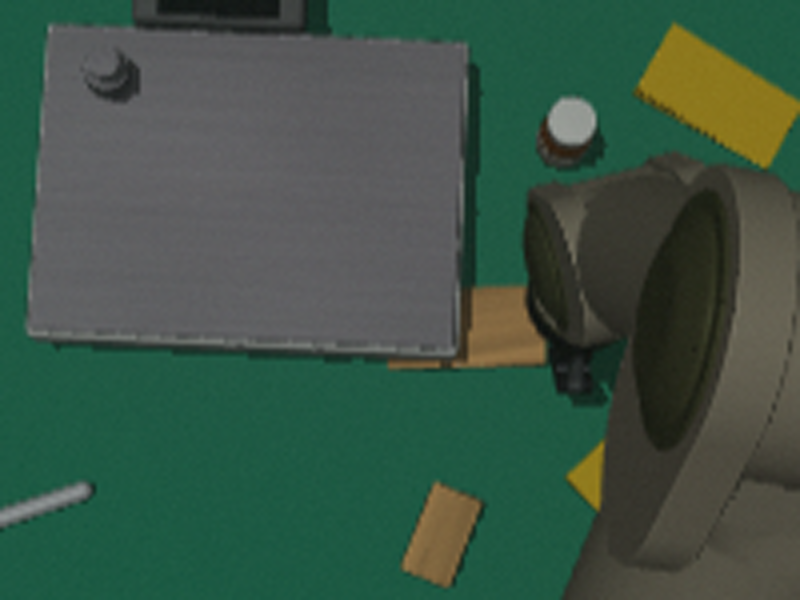

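The wedge sits under the corner, the scale is unshifted at crop (30-468, 25-355) and the pan tilt is about 0.002 rad. Next I back off, rise, and move above the corner.

Emit:
servo_tool(
  deltas=[
    [[0,-8,0,0,0,0,0],[0,-18,0,0,0,0,0],[0,-20,50,0,0,0,0],[0,-20,100,0,0,0,0],[0,20,110,0,0,0,0],[0,60,110,0,0,0,0],[0,101,110,0,0,0,0],[0,101,90,0,0,0,0],[0,101,75,0,0,0,0],[0,101,68,0,0,0,0],[0,101,68,0,0,0,0]],
  ],
)

```text
time_s: 11.6
tool_pos: [0.5202, -0.0552, 0.0907]
eef_rot: [-0.0, 0.708, 0.706, -0.0]
force: [-0.3, -0.0, -0.3]
grip_width: -0.0002
gripper_force: 0.0
```

Emit:
servo_tool(
  deltas=[
    [[0,0,-1,0,0,0,0],[0,0,-3,0,0,0,0],[0,0,-4,0,0,0,0]],
  ],
)

```text
time_s: 11.98
tool_pos: [0.5206, -0.0548, 0.0874]
eef_rot: [0.0, 0.708, 0.706, 0.0]
force: [-0.6, -0.2, -1.3]
grip_width: -0.0001
gripper_force: 0.0
```

Emit:
servo_tool(
  deltas=[
    [[0,0,-1,0,0,0,0],[0,0,-2,0,0,0,0],[0,0,-2,0,0,0,0]],
  ],
)

```text
time_s: 12.35
tool_pos: [0.5206, -0.0547, 0.0855]
eef_rot: [0.0, 0.708, 0.706, -0.0]
force: [-0.5, 0.5, 5.0]
grip_width: -0.0003
gripper_force: 2.0
```

Emit:
servo_tool(
  deltas=[
    [[0,0,-1,0,0,0,0],[0,0,-1,0,0,0,0]],
  ],
)

```text
time_s: 12.6
tool_pos: [0.5206, -0.0547, 0.0853]
eef_rot: [0.0, 0.708, 0.706, 0.0]
force: [-2.8, -0.3, 17.2]
grip_width: 0.0001
gripper_force: 8.2
```

Emit:
servo_tool(
  deltas=[
    [[0,0,0.4,0,0,0,0],[0,0,0.4,0,0,0,0],[0,0,0.4,0,0,0,0],[0,0,0.4,0,0,0,0],[0,0,0.4,0,0,0,0],[0,0,0.4,0,0,0,0]],
  ],
)

```text
time_s: 13.35
tool_pos: [0.5206, -0.0547, 0.0853]
eef_rot: [0.0, 0.708, 0.706, 0.0]
force: [-1.9, 0.2, 11.2]
grip_width: 0.0002
gripper_force: 5.7
```

```bash
python3 - <<'E'
from h import *
a=snap('top','top4');b=snap('scene','sc4')
for i in range(4): manip.snapshot('top'); o=manip.observe();print(o['force'].round(2),o['tool_pos'].round(4))
pts=np.array([world(a,u,v) for u in range(225,280,3) for v in range(170,212,3)]);pts=pts[abs(pts[:,2]-.072)<.02]
k=np.linalg.lstsq(np.c_[pts[:,:2],np.ones(len(pts))],pts[:,2],rcond=None)[0];print(len(pts),k.round(4))
c=[cv2.resize(s['color'][y:y+120,x:x+160],(400,300),interpolation=cv2.INTER_CUBIC) for s,x,y in((a,230,140),(b,200,120))]
cv2.imwrite('pics/c6.png',np.hstack(c))
E
```

```text
[-1.11 -0.28  9.45] [ 0.5206 -0.0547  0.0854]
[-2.04  0.56 10.85] [ 0.5206 -0.0547  0.0853]
[-0.66 -0.35 10.35] [ 0.5206 -0.0547  0.0853]
[-1.95  0.25 10.53] [ 0.5205 -0.0547  0.0853]
256 [0.0113 0.0056 0.0648]
```

View pics/c6.png

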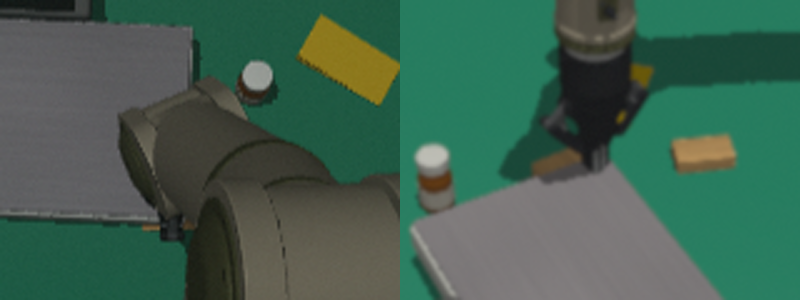

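The finger presses beside the corner at right crop (597,160) and the wedge pokes out at (555,163). The tilt estimate is noisy, so I'll average many frames against the starting reference.

```bash
python3 - <<'E'
from h import *
def fit(s,mask):
    f=210/np.tan(np.radians(float(s['fov_y']))/2);V=np.linalg.inv(s['view'])
    v,u=np.nonzero(mask);d=s['depth'][v,u]
    p=np.c_[(u-s['cx'])/f,(v-s['cy'])/f,np.ones(len(u))]*d[:,None]@V[:3,:3].T+V[:3,3]
    p=p[abs(p[:,2]-.071)<.02]
    return np.r_[np.linalg.lstsq(np.c_[p[:,:2]-[.62,.07],np.ones(len(p))],p[:,2],rcond=None)[0].round(4),len(p)]
mt=np.zeros((420,560),bool);mt[168:222,204:272]=1;mt[152:222,228:272]=1
ms=np.zeros((420,560),np.uint8);cv2.fillPoly(ms,[np.array([[213,213],[235,203],[300,195],[332,258],[290,274],[285,250],[245,248]])],1)
ms=ms>0
print('t0',fit(load('top0'),mt),'s0',fit(load('sc0'),ms),fit(load('sc1'),ms),fit(load('sc2'),ms))
print('top1-4',[fit(load(f'top{i}'),mt) for i in(1,2,3,4)])
for i in range(3): print(fit(manip.snapshot('top'),mt),fit(manip.snapshot('scene'),ms))
E
```

```text
t0 [3.400e-03 1.600e-03 7.220e-02 4.368e+03] s0 [3.400e-03 1.600e-03 7.050e-02 5.081e+03] [3.800e-03 2.200e-03 7.050e-02 5.068e+03] [3.30e-03 1.70e-03 7.05e-02 5.08e+03]
top1-4 [array([2.800e-03, 1.000e-03, 7.220e-02, 4.357e+03]), array([4.700e-03, 1.000e-03, 7.230e-02, 4.355e+03]), array([2.100e-03, 3.000e-04, 7.220e-02, 4.349e+03]), array([3.300e-03, 6.000e-04, 7.230e-02, 4.357e+03])]
[2.900e-03 9.000e-04 7.230e-02 4.361e+03] [2.200e-03 8.000e-04 7.050e-02 5.076e+03]
[1.600e-03 6.000e-04 7.230e-02 4.362e+03] [2.200e-03 1.200e-03 7.050e-02 5.081e+03]
[ 2.800e-03 -4.000e-04  7.230e-02  4.357e+03] [2.400e-03 1.600e-03 7.050e-02 5.077e+03]
```

The tilt change from the start is about 0.001 rad, so the scale is level. The press is steady at about 10 N, so I'm handing in.

```bash
python3 -c "
from plant import manip
print(manip.observe()['force']);print(manip.hand_in())"
```

```text
[-2.18079996 -0.5331131  10.67377033]
the job is handed in; nothing more can be done
None
```

The wedge is snug under the screw foot and the scale is level to about 0.001 rad of its start; I handed the job in with the fingertip still pressing at about 10 N above the foot, but the hand-in returned no verdict.

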